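# Close the push-button storage canister

### The job

Pick the lid up by its popped-up button and fit it fully home on the open canister with the button still up. Then press the button straight down until you feel it snap through and it stays down by itself, pressing gently rather than forcing it against its stop, and let go. Leave the canister where it stands, and leave the salt shaker, mug and teaspoon alone.

Things in the scene. Friction and masses are not known exactly. Their poses are not given: they have to be found in the camera images.
- canister: Open round white ceramic storage canister, loose, about 0.8 kg, 100 mm outer diameter, 95 mm high, wall 4 mm (clear mouth about 89 mm). Origin at the centre of its underside, z up.
- canister_rim (a point): Centre of the canister's mouth, level with the top of its rim (95 mm over its underside).
- lid: Round grey plastic lid, about 0.2 kg, loose, lying plug down on the worktop, with an upright steel push button in its middle. Origin: centre of the plug's underside, z up. Plug 84 mm diameter, 12 mm deep, tapered foot; above it a flange 104 mm diameter, 8 mm thick. Fitted, the flange rests on the canister's rim, the origin 83 mm over the canister's underside.
- lid_seat (a point): Centre of the flange's underside, 12 mm over the lid's origin: the level that comes to lie on the canister's rim.
- lid_top (a point): Centre of the flange's top, 20 mm over the lid's origin, on the button's axis. The button is a round steel knob, 44 mm diameter, to be pinched across its sides from above, as low as you like over the flange. Popped up, its top stands 15 to 29 mm over this point: the height at which it is set into the lid differs each time and is not measured.
- button (a joint): Downward travel of the button from its popped-up place (m): 0 up, 0.0115 hard stop. Bistable: the push is about 1 N at first, peaks at about 9 N near 4 mm, then fades to nothing near 10 mm; from there it snaps to its stop by itself and stays. Let go earlier, it springs back up. Beyond the stop force rises steeply (some 20 N per mm); over 22 N on lid and canister is too much.
- salt_shaker: Salt shaker, 44 mm diameter, 90 mm high, bystander behind the work; origin at the centre of its underside.
- mug_white: Green and white mug, 78 x 116 x 101 mm with its handle, bystander at the left; origin at the centre of its underside.
- teaspoon: Metal teaspoon, 139 x 30 x 10 mm, bystander lying between lid and canister; origin at its underside.
Mind the look-alikes: they are no part of the job. Leave any red look-alike of the lid alone. What is shaped like the canister but pink is not meant.

How it is judged:
On the way, in this order (a step that is already met when the one before it is completed fails the run):
1. the lid is seated on the canister with its button still up (horizontal distance between lid_seat and canister_rim below 0.006 m and z of lid_seat in the frame of canister between 0.092 and 0.098 m and angle between the z axis of lid and the z axis of canister, either way round below 0.06 rad and angle between lid's own z axis and vertical below 0.15 rad and value of joint button below 0.007 m), for 0.2 s.
2. the button has snapped down with the lid still seated (horizontal distance between lid_seat and canister_rim below 0.006 m and z of lid_seat in the frame of canister between 0.092 and 0.098 m and angle between the z axis of lid and the z axis of canister, either way round below 0.06 rad and angle between lid's own z axis and vertical below 0.15 rad and value of joint button above 0.0105 m), for 0.2 s.
At the end, for the whole second after the job is handed in: The lid is seated on the canister (centred within 6 mm, its flange within 3 mm of the rim, parallel to the canister within 0.06 rad), its button down (over 10.5 mm), the canister upright within 4 cm of where it stood, and both at rest (all of step 2 and angle between canister's own z axis and vertical below 0.06 rad and distance of canister from where it was at the start of the episode below 0.04 m and linear speed of each of lid, canister below 0.02 m/s); the robot touches nothing.
It fails at once if the lid is forced onto the canister with more than 22 N (contact force between lid and canister above 22 N).
It fails at once if the canister is pushed more than 4 cm away (distance of canister from where it was at the start of the episode above 0.04 m).
It fails at once if the salt shaker is moved more than 2 cm (distance of salt_shaker from where it was at the start of the episode above 0.02 m).
It fails at once if the mug is moved more than 2 cm (distance of mug_white from where it was at the start of the episode above 0.02 m).
It fails at once if the teaspoon is moved more than 2 cm (distance of teaspoon from where it was at the start of the episode above 0.02 m).
It also fails if it takes over 51 s, if anything falls off the work surface, if the arm or the gripper's body presses on something with over 40 N, if the wrist force passes 120 N, or if a joint passes its speed limit or range.

### The arm

A 6-joint arm with a two-finger parallel gripper is mounted at the origin on a cart in front of the work surface, level with it; the furniture and walls round the work are solid. World frame = base frame: x ahead of the robot, y to its left, z up, the work surface at z = 0. Lengths are in m, angles in rad, forces in N, time in s.
With the tool pointing down it reaches from about 0.375 to 0.975 m from the base axis. Payload 3.8 kg.
Tool frame: the origin (TCP) lies midway between the tips of the shut fingers; the grasp point (between the pads) lies 19 mm behind it; z points along the fingers, y is the line along which they close (so a half turn about z gives the same grasp; the last joint's range is limited). The gripper opens to 85 mm and grips with 20 to 120 N. Pads are 22 mm wide; open, the fingers measure 114 mm over their backs; the gripper's body (76 mm by 85 mm) begins 54 mm behind the grasp point. The pads swing forward as they close: fully open they stand 13 mm farther back than shut.
Start: joints at [-1.181, 0.264, 1.604, -0, 1.274, -0.037], TCP at [0.279, -0.614, 0.231] pointing down, gripper open.
Joint ranges: [-2.63, 2.63], [-0.94, 2.18], [0.31, 2.57], [-1.31, 4.45], [0, 2.66], [-2.55, 2.55]. Speed limits (rad/s): [2.57, 2.57, 3.14, 3.14, 3.14, 3.14].

### API

Orientations are given as a rotation vector (axis times angle).
In Python, from workcell import status, read_camera, workorder, masks_of gives the robot as it stands.
- The arm moves only by the tool drive_tool, never from a script. Its argument "rows" is a list of rows, each a list of 7 numbers: the turn, a rotation vector about the tool's x, y, z in degrees, then the shift along the tool's x, y, z in m, then the opening, from 0 (shut) to 1 (fully open). In form: [[ax, ay, az, tx, ty, tz, claw], ...]. A call has 1 to 8 rows; each row shifts and turns the commanded pose from where the row before left it, along the tool's axes as they then stand; what a row does not reach is not made up. A row lasts 1/12 s, in which the tool goes at most 41.7 mm and 7.16 degrees, less where a joint would pass 70% of its speed; a pose out of reach is approached as far as the arm can. A call is refused whole if a number of a shift passes 0.0417 or a number of a turn 7.16, either way. A call with a gripper value outside its range is refused whole. The fingers move at their own pace and stop on an object; "force" is the grip in N (left out, the last holds). Time passes only in rows, so rows that do not move let the fingers close. It gives the time, the measured TCP pose, the force, the opening and the grip force at its end, in the units of the state.
- status.read_state(): the state, without advancing time (a new reading comes with each control period).
- read_camera(name): name is "side" or "top" or "wrist"; returns a dict with "color" (420x560x3 uint8, red, green, blue), "intrinsics" (3x3 intrinsics, pixels), "world_from_camera" (4x4, takes a point from camera to world coordinates); the wrist camera has in their place "mount" (4x4, takes a point from camera to tool coordinates, whose origin is the TCP and whose axes are the flange's). Camera axes: x right, y up, looking along -z (the intrinsics and any distortion apply to the point x, -y, -z); pixel columns grow to the right and rows downward; lengths in m; the calibration is good to about 2 mm. A picture is of the moment at which its call begins: read the wrist's pose just before it. There is no depth.
- workorder.finish_job(): hands the job in; it is judged then, once.
Trained networks look in a picture, given as the dict that the camera call returned (one of the last four; its "shot" number tells which), for a name from the list of things; names that differ only in an ending like _2 or _b are one class to them, and where a whole thing is asked for, a point or a joint stands for the part that bears it (a point fixed in the world has none). Each returns a list of dicts, best first, with "score" (0 to 1); they miss things now and then, are a little off and sometimes report something else, mostly with a low value. They report only what shows in the picture. A call takes as long as a camera call. They do not tell look-alikes from the thing itself.
- masks_of(picture, name): "mask" (420x560 bool, what is visible of it) and "bbox" ([left, top, right, bottom] in pixels, round what is visible of it).
The state is a dict: "time": time; "q": joint angles; "joint_vel": joint speeds; "joint_torque": joint torques, N m; "tool_pos": TCP position; "tcp_rot": TCP orientation; "wrist_force": force on the tool from outside, world axes, zero at the start; "torque": the same for the moment, N m; "width": opening from 0.0 (shut) to 1.0 (fully open); "grip_force": force on a finger pad.
Only numpy, scipy, OpenCV 4.12 (cv2) and the standard library are available. Lean on these libraries where they do the work, as an engineer would, in place of code of your own. Each camera call takes 0.05 s, during which the arm holds its last target. There are 200 camera calls.

## Working session

There is one attempt and no reset: what is moved stays moved. The work goes in short steps, Python scripts to look and compute and a tool call to move; the robot and the scene stay as the last step left them, time stands still between calls to the robot, and variables do not carry over. Pictures are saved under pics/ and viewed, at most 10 in all, crops included, and the job is handed in when it is done.

Besides the shell and the picture viewer there is one more tool, called after "Emit:" by a JSON object that holds its "op" and its "data", one argument or row to a line. drive_tool: Moves the arm, as the interface text tells. Its arguments: {"type":"object","properties":{"rows":{"type":"array"},"force":{"type":"number"}},"required":["rows"]}

```bash
mkdir -p pics; python3 - <<'E'
from workcell import status, read_camera, masks_of
import cv2, numpy as np
s=status.read_state(); print(s['time'],s['tool_pos'],s['tcp_rot'],s['width'])
ims=[]
for n in ['top','side']:
    p=read_camera(n); print(n,p['intrinsics'],np.round(p['world_from_camera'],4).tolist(),[k for k in p])
    for o in ['canister','lid','teaspoon','salt_shaker','mug_white']:
        for m in masks_of(p,o): print(o,round(m['score'],2),m['bbox'],m['mask'].sum(), p['color'][m['mask']].mean(0).astype(int))
    cv2.imwrite(f'pics/{n}1.png',p['color'][:,:,::-1])
E
```

```text
0.0 [ 0.27917189 -0.6137534   0.22995611] [-3.06816012e+00 -6.64895448e-01  5.46034686e-04] 1.0019348289889405
top [[455.192307     0.         277.88449851]
 [  0.         455.192307   213.410487  ]
 [  0.           0.           1.        ]] [[0.0138, 0.9892, -0.1463, 0.3275], [-0.9999, 0.014, 0.0006, 0.0959], [0.0027, 0.1462, 0.9892, 1.4823], [0.0, 0.0, 0.0, 1.0]] ['color', 'intrinsics', 'world_from_camera', 'shot']
canister 0.97 [236.1, 213.2, 273.7, 250.0] 885 [234 233 226]
canister 0.75 [114.4, 224.0, 155.2, 256.8] 1061 [202 128 155]
lid 0.67 [336.8, 216.0, 371.0, 252.8] 822 [189 181 181]
lid 0.61 [401.3, 221.5, 429.3, 252.4] 758 [241  90  86]
lid 0.26 [171.3, 195.1, 206.9, 223.5] 697 [91 77 52]
teaspoon 0.53 [305.9, 207.1, 314.9, 252.6] 168 [248 246 242]
salt_shaker 0.23 [337.8, 222.1, 369.5, 253.8] 824 [188 180 180]
mug_white 0.58 [170.1, 194.6, 208.9, 223.8] 734 [91 78 53]
side [[388.67396683   0.         272.84656709]
 [  0.         388.67396683 212.48089087]
 [  0.           0.           1.        ]] [[-0.9962, 0.0181, -0.0846, 0.458], [-0.0839, -0.4414, 0.8934, 1.0717], [-0.0212, 0.8972, 0.4412, 0.5864], [0.0, 0.0, 0.0, 1.0]] ['color', 'intrinsics', 'world_from_camera', 'shot']
canister 0.98 [282.4, 318.6, 339.0, 398.8] 3885 [195 105 133]
canister 0.77 [278.8, 222.2, 315.6, 270.4] 1681 [199 199 186]
lid 0.95 [288.4, 193.9, 316.9, 213.3] 406 [158 154 157]
lid 0.68 [286.1, 177.0, 318.1, 192.2] 277 [204  84  84]
salt_shaker 0.77 [245.2, 200.8, 259.3, 231.0] 340 [161 155 150]
salt_shaker 0.29 [289.0, 193.0, 315.7, 213.2] 368 [162 157 160]
mug_white 0.74 [287.4, 194.7, 316.9, 212.4] 402 [160 155 158]
mug_white 0.64 [242.6, 262.1, 284.0, 325.3] 1916 [115 117  95]
```

```bash
python3 - <<'E'
import cv2, numpy as np
a=cv2.imread('pics/top1.png')[170:290,100:450]; b=cv2.imread('pics/side1.png')[165:300,220:360]
a=cv2.resize(a,(784,269),interpolation=3); b=cv2.resize(b,(332,320),interpolation=3)
c=np.zeros((595,800,3),np.uint8); c[:269,:784]=a; c[272:592,:332]=b
c[272:592,340:767]=cv2.resize(cv2.imread('pics/side1.png'),(427,320))
cv2.imwrite('pics/c1.png',c)
E
```

```text
(no output)
```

View pics/c1.png

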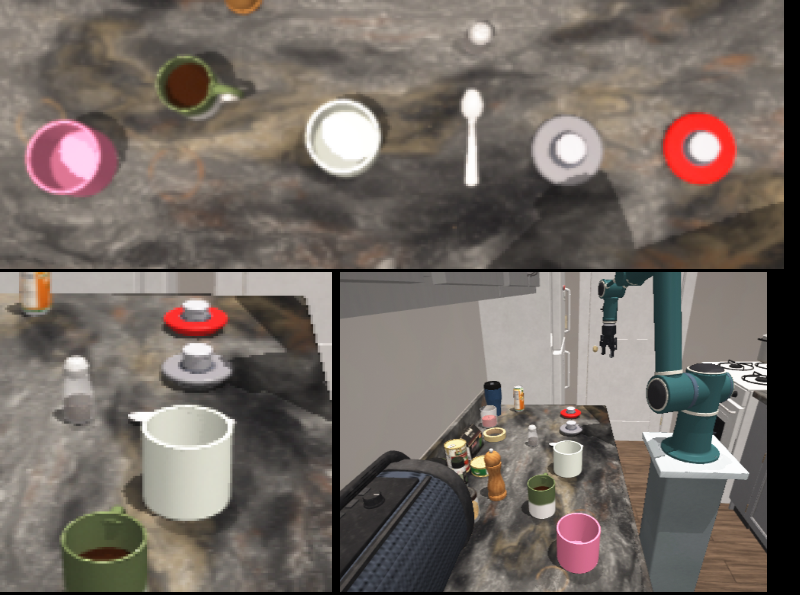

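The enlarged crop shows the lids: grey at top px (354,236) and red at (413,236). It also shows the canisters: white at (253,231) and pink at (130,240). The grey lid and white canister fit the description. The spoon lies at (310,230) and the shaker at about (314,185).

```bash
cat > h.py <<'E'
import cv2, numpy as np
from scipy.spatial.transform import Rotation as R
from scipy.optimize import least_squares
from workcell import status, read_camera, masks_of
def cam_pose(p,s=None):
    if 'mount' not in p: return p['world_from_camera']
    T=np.eye(4); T[:3,:3]=R.from_rotvec(s['tcp_rot']).as_matrix(); T[:3,3]=s['tool_pos']
    return T@p['mount']
def ray(p,uv,W,z):
    K=p['intrinsics']; d=np.linalg.inv(K)@np.array([uv[0],uv[1],1.]); d=W[:3,:3]@np.array([d[0],-d[1],-d[2]])
    o=W[:3,3]; return o+d*(z-o[2])/d[2]
def proj(p,X,W):
    c=(np.asarray(X)-W[:3,3])@W[:3,:3]; c=c*[1,-1,-1]; q=c@p['intrinsics'].T; return q[:,:2]/q[:,2:]
def solid(x,y,parts,n=72):
    t=np.linspace(0,2*np.pi,n,endpoint=False)
    return np.vstack([np.c_[x+r*np.cos(t),y+r*np.sin(t),np.full(n,z)] for r,z in parts])
def fit(p,mask,W,parts,x0):
    """fit (x,y) so that the hull of the solid's rings matches the mask's contour"""
    cs,_=cv2.findContours(mask.astype(np.uint8),cv2.RETR_EXTERNAL,cv2.CHAIN_APPROX_NONE)
    c=max(cs,key=cv2.contourArea)[:,0].astype(float)
    c=c[(c[:,0]>2)&(c[:,0]<557)&(c[:,1]>2)&(c[:,1]<417)]
    def f(v):
        h=cv2.convexHull(proj(p,solid(v[0],v[1],parts),W).astype(np.float32))
        return [cv2.pointPolygonTest(h,(float(a),float(b)),True)-0.5 for a,b in c]
    r=least_squares(f,x0,loss='soft_l1',diff_step=1e-3)
    return r.x, np.abs(r.fun).mean()
LID=[(.052,.012),(.052,.020)]
CAN=[(.050,0),(.050,.095)]
E
python3 - <<'E'
from h import *
for n in ['top','side']:
    p=read_camera(n); W=cam_pose(p)
    for o,parts,b in [('canister',CAN,(253,231)),('lid',LID,(354,235))]:
        ms=masks_of(p,o)
        if n=='top': ms=[m for m in ms if abs((m['bbox'][0]+m['bbox'][2])/2-b[0])<8]
        for m in ms:
            bb=m['bbox']; x0=ray(p,((bb[0]+bb[2])/2,(bb[1]+bb[3])/2),W,parts[-1][1])[:2]
            print(n,o,np.round(bb),x0.round(4),*fit(p,m['mask'],W,parts,x0), p['color'][m['mask']].mean(0).astype(int))
    for o in ['salt_shaker','teaspoon','mug_white']:
        for m in masks_of(p,o):
            bb=m['bbox']; print(n,o,[ray(p,(u,v),W,0.0)[:2].round(3).tolist() for u,v in [(bb[0],bb[1]),(bb[2],bb[3])]])
s=status.read_state(); print(R.from_rotvec(s['tcp_rot']).as_matrix().round(3)); p=read_camera('wrist'); print(p['mount'].round(3),p['intrinsics'])
E
```

```text
top canister [236. 213. 273. 249.] [0.4768 0.1653] [0.478687   0.17312414] 0.3614556716320533 [230 229 222]
top lid [338. 220. 368. 252.] [ 0.473  -0.1474] [ 0.47189739 -0.14618093] 0.5917931013501232 [193 185 185]
top salt_shaker [[0.665, 0.008], [0.604, -0.042]]
top teaspoon [[0.562, 0.008], [0.422, -0.029]]
top mug_white [[0.607, 0.453], [0.514, 0.321]]
side canister [282. 222. 317. 272.] [0.4724 0.262 ] [0.47762745 0.17200624] 0.41185442172298853 [198 198 186]
side canister [283. 319. 342. 399.] [0.443  0.6095] [0.44359817 0.55250075] 0.5137097531341042 [195 104 133]
side lid [287. 177. 318. 192.] [ 0.4726 -0.3254] [ 0.47532927 -0.33445514] 0.9212926556817299 [200  86  85]
side lid [287. 192. 314. 216.] [ 0.4758 -0.1435] [ 0.46991894 -0.14610102] 0.9595950853010061 [161 157 160]
side salt_shaker [[0.682, -0.197], [0.605, 0.002]]
side mug_white [[0.623, 0.196], [0.504, 0.429]]
[[ 0.91   0.414 -0.   ]
 [ 0.414 -0.91   0.   ]
 [-0.    -0.    -1.   ]]
[[ 0.001  0.946  0.324  0.083]
 [ 1.    -0.001 -0.     0.001]
 [ 0.     0.324 -0.946 -0.142]
 [ 0.     0.     0.     1.   ]] [[361.22680534   0.         275.68607232]
 [  0.         361.22680534 207.69617145]
 [  0.           0.           1.        ]]
```

Emit:
{"op": "drive_tool", "data": {
  "rows": [
    [0,0,0,0.0263,-0.0247,0.005,1],
    [0,0,0,0.0263,-0.0247,0.005,1],
    [0,0,0,0.0263,-0.0247,0.005,1],
    [0,0,0,0.0263,-0.0247,0.005,1],
    [0,0,0,0.0263,-0.0247,0.005,1],
    [0,0,0,0.0263,-0.0247,0.005,1],
    [0,0,0,0.0263,-0.0247,0.005,1],
    [0,0,0,0.0263,-0.0247,0.005,1]
  ]
}}

```text
time: 1.92
tool_pos: [0.3896, -0.3459, 0.1913]
tcp_rot: [3.07, 0.665, 0.001]
wrist_force: [0.8, -0.7, 0.3]
width: 1.0
grip_force: 0.0
```

Emit:
{"op": "drive_tool", "data": {
  "rows": [
    [0,0,0,0.0263,-0.0247,0.01,1],
    [0,0,0,0.0263,-0.0247,0.01,1],
    [0,0,0,0.0263,-0.0247,0.01,1],
    [0,0,0,0.0263,-0.0247,0.01,1],
    [0,0,0,0.0263,-0.0247,0.01,1],
    [0,0,0,0.0263,-0.0247,0.01,1],
    [0,0,0,0,0,0,1]
  ]
}}

```text
time: 2.5
tool_pos: [0.4717, -0.1417, 0.1294]
tcp_rot: [-3.065, -0.671, 0.002]
wrist_force: [-0.6, 0.1, -0.1]
width: 1.001
grip_force: 0.0
```

```bash
python3 - <<'E'
from h import *
s=status.read_state(); p=read_camera('wrist'); W=cam_pose(p,s); print(s['tool_pos'])
for m in masks_of(p,'lid'):
    print(m['score'],m['bbox'],m['mask'].sum()); print(fit(p,m['mask'],W,LID,[.471,-.146]))
for m in masks_of(p,'button'): print('btn',m['score'],m['bbox'],m['mask'].sum())
im=p['color'][:,:,::-1].copy()
for z in (.035,.042,.049):
    for u in proj(p,solid(.471,-.146,[(.022,z)]),W): cv2.circle(im,tuple(int(round(v)) for v in u),1,(0,0,255),-1)
for u in proj(p,solid(.471,-.146,[(.052,.020)]),W): cv2.circle(im,tuple(int(round(v)) for v in u),1,(0,255,0),-1)
cv2.imwrite('pics/w1.png',im); np.save('w1.npy',p['color'])
E
```

```text
[ 0.47166205 -0.14173516  0.1294264 ]
0.82 [432.9, 238.8, 557.9, 345.5] 11160
(array([ 0.47619916, -0.33908024]), np.float64(2.4192302742828264))
0.77 [211.9, 137.9, 351.7, 267.4] 14218
(array([ 0.47004854, -0.14757707]), np.float64(1.8585025056962745))
0.72 [84.5, 0.0, 156.4, 190.3] 4566
(array([ 0.49407523, -0.05864769]), np.float64(16.77413563475361))
btn 0.67 [250.2, 183.5, 316.0, 251.0] 3400
btn 0.65 [473.2, 274.8, 543.8, 336.4] 3054
btn 0.58 [85.4, 0.0, 159.7, 189.5] 4392
```

View pics/w1.png

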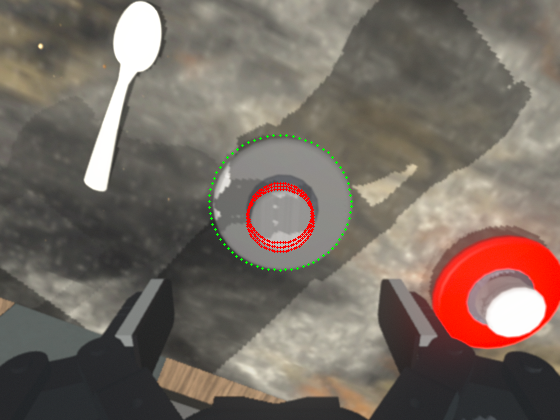

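The wrist view shows the grey lid at px (280,203) with its button top at (281,218). The fingers are clear of it, the red lid is at right, and the spoon is upper left. Next I work out the button height from the edges.

```bash
python3 - <<'E'
from h import *
c=np.load('w1.npy'); g=cv2.GaussianBlur(cv2.cvtColor(c,cv2.COLOR_RGB2GRAY),(0,0),1).astype(np.float32)
gm=np.hypot(cv2.Sobel(g,5,1,0),cv2.Sobel(g,5,0,1))
s=status.read_state(); p=read_camera('wrist'); W=cam_pose(p,s); print(s['tool_pos'])
def score(x,y,r,z):
    u=proj(p,solid(x,y,[(r,z)],180),W).astype(np.float32)
    return cv2.remap(gm,u[:,0].copy(),u[:,1].copy(),1).clip(0,80).mean()
G=np.arange(-.005,.0051,.0005)
def best(r,z,x0=.471,y0=-.1465): return max((score(x0+a,y0+b,r,z),x0+a,y0+b) for a in G for b in G)
f=best(.052,.020); print('flange',f); print('flange low',best(.052,.012))
for z in np.arange(.033,.052,.001):
    b=best(.022,z); print(round(z,3),np.round(b,4), 'at flange xy',round(score(f[1],f[2],.022,z),1), proj(p,solid(f[1],f[2],[(.022,z)]),W).min(0).round(1),proj(p,solid(f[1],f[2],[(.022,z)]),W).max(0).round(1))
cv2.imwrite('pics/w2.png',cv2.resize(c[150:280,200:360,::-1],(720,585),interpolation=2))
E
```

```text
[ 0.47156202 -0.14717757  0.13142744]
flange (np.float32(42.09632), np.float64(0.4715), np.float64(-0.1515))
flange low (np.float32(31.689247), np.float64(0.46699999999999997), np.float64(-0.1515))
0.033 [42.914  0.476 -0.15 ] at flange xy 32.6 [248.4 180.7] [310.8 239.5]
0.034 [42.2769  0.476  -0.1495] at flange xy 33.4 [248.3 181. ] [310.9 240.1]
0.035 [41.7295  0.476  -0.149 ] at flange xy 34.6 [248.2 181.4] [311.  240.7]
0.036 [41.5435  0.476  -0.149 ] at flange xy 35.7 [248.1 181.8] [311.2 241.2]
0.037 [41.297   0.476  -0.1485] at flange xy 36.7 [248.  182.2] [311.3 241.8]
0.038 [41.0784  0.476  -0.1485] at flange xy 37.3 [247.9 182.5] [311.5 242.4]
0.039 [40.5369  0.476  -0.1485] at flange xy 37.4 [247.8 182.9] [311.6 243. ]
0.04 [39.7108  0.476  -0.1485] at flange xy 36.9 [247.7 183.3] [311.7 243.6]
0.041 [38.6714  0.476  -0.1485] at flange xy 36.5 [247.6 183.7] [311.9 244.2]
0.042 [39.1125  0.4725 -0.1515] at flange xy 36.4 [247.5 184.1] [312.  244.8]
0.043 [39.293   0.4725 -0.1515] at flange xy 36.7 [247.4 184.5] [312.1 245.4]
0.044 [39.6274  0.4725 -0.1515] at flange xy 37.7 [247.3 184.9] [312.3 246. ]
0.045 [40.2519  0.4725 -0.1515] at flange xy 39.0 [247.1 185.3] [312.4 246.6]
0.046 [41.2393  0.4705 -0.1515] at flange xy 40.7 [247.  185.7] [312.6 247.2]
0.047 [43.3479  0.471  -0.1515] at flange xy 43.0 [246.9 186.1] [312.7 247.8]
0.048 [45.3644  0.4715 -0.1515] at flange xy 45.4 [246.8 186.6] [312.9 248.4]
0.049 [47.2497  0.4715 -0.1515] at flange xy 47.2 [246.7 187. ] [313.  249.1]
0.05 [48.7333  0.472  -0.1515] at flange xy 48.2 [246.6 187.4] [313.2 249.7]
0.051 [49.8111  0.4725 -0.1515] at flange xy 47.8 [246.5 187.8] [313.3 250.4]
```

View pics/w2.png

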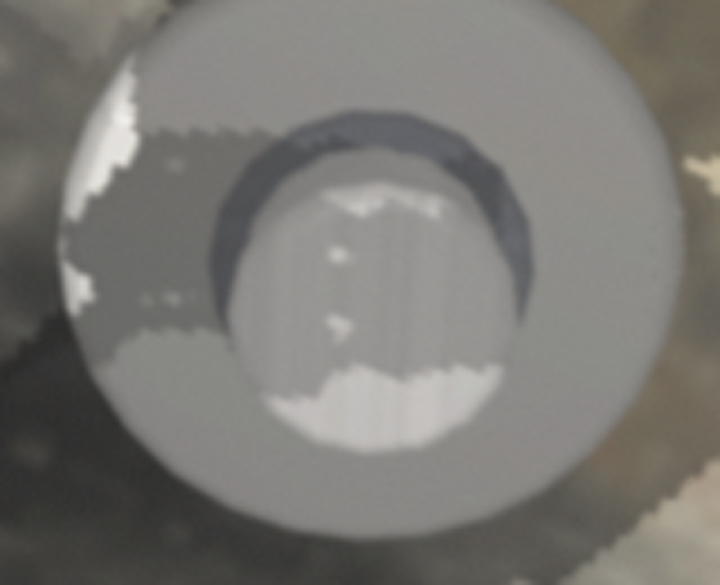

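The button top stands about 24–28 mm over the flange, and the TCP is already centred over the lid to within 1 mm. The flange fit gives (0.4715,-0.1465). I descend now and leave closing for the next call.

Emit:
{"op": "drive_tool", "data": {
  "rows": [
    [0,0,0,0,0,0.02,1],
    [0,0,0,0,0,0.025,1],
    [0,0,0,0,0,0.025,1],
    [0,0,0,0,0,0.02,1],
    [0,0,0,0,0,0.01,1],
    [0,0,0,0,0,0.005,1],
    [0,0,0,0,0,0,1],
    [0,0,0,0,0,0,1]
  ],
  "force": 40
}}

```text
time: 3.37
tool_pos: [0.4722, -0.1482, 0.0272]
tcp_rot: [3.07, 0.664, 0.002]
wrist_force: [0.5, -0.1, 0.2]
width: 1.001
grip_force: 0.0
```

```bash
python3 - <<'E'
from h import *
s=status.read_state(); print(s['tool_pos'],s['wrist_force']); p=read_camera('wrist')
cv2.imwrite('pics/w3.png',p['color'][:,:,::-1])
E
```

```text
[ 0.47218208 -0.14819139  0.02721971] [ 0.51276867 -0.06523361  0.16296964]
```

View pics/w3.png

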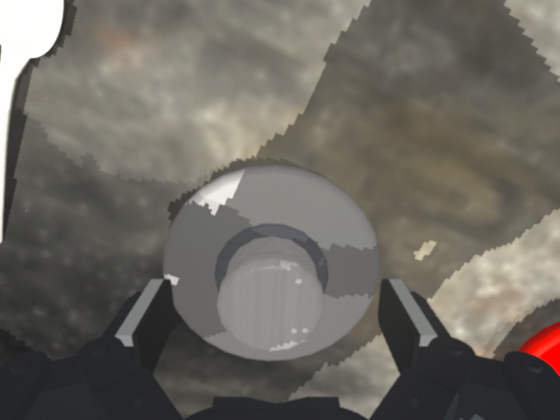

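The button is centred between the fingers to within 2 mm: it sits at px 270, and the fingers span 168 to 382. I make a small correction, then close.

Emit:
{"op": "drive_tool", "data": {
  "rows": [
    [0,0,0,0,-0.0018,0.002,1],
    [0,0,0,0,0,0,0.7],
    [0,0,0,0,0,0,0.3],
    [0,0,0,0,0,0,0.3],
    [0,0,0,0,0,0,0.3],
    [0,0,0,0,0,0,0.3],
    [0,0,0,0,0,0,0.3],
    [0,0,0,0,0,0,0.3]
  ],
  "force": 40
}}

```text
time: 4.08
tool_pos: [0.4711, -0.1456, 0.0247]
tcp_rot: [3.07, 0.665, 0.001]
wrist_force: [-1.4, -0.4, 3.9]
width: 0.484
grip_force: 39.9
```

Emit:
{"op": "drive_tool", "data": {
  "rows": [
    [0,0,0,0,0,-0.005,0.3],
    [0,0,0,0,0,-0.015,0.3],
    [0,0,0,0,0,-0.025,0.3],
    [0,0,0,0,0,-0.03,0.3],
    [0,0,0,0,0,-0.03,0.3],
    [0,0,0,0,0,-0.02,0.3],
    [0,0,0,0,0,-0.01,0.3],
    [0,0,0,0,0,0,0.3]
  ]
}}

```text
time: 4.75
tool_pos: [0.4722, -0.1462, 0.1617]
tcp_rot: [3.068, 0.665, 0.006]
wrist_force: [0.2, -0.7, -3.6]
width: 0.484
grip_force: 41.1
```

```bash
python3 - <<'E'
from h import *
s=status.read_state(); print(s['tool_pos'],s['wrist_force'],s['width'],s['grip_force'],s['torque'])
a=read_camera('wrist'); b=read_camera('side')
cv2.imwrite('pics/w4.png',np.hstack([cv2.resize(a['color'],(400,300)),cv2.resize(b['color'][100:260,200:400],(400,300))])[:,:,::-1])
E
```

```text
[ 0.47221727 -0.14615486  0.1616608 ] [ 0.19742821 -0.7491422  -3.5601531 ] 0.4840167239884365 41.11156666476745 [-0.02393231 -0.01527455 -0.00504069]
```

View pics/w4.png

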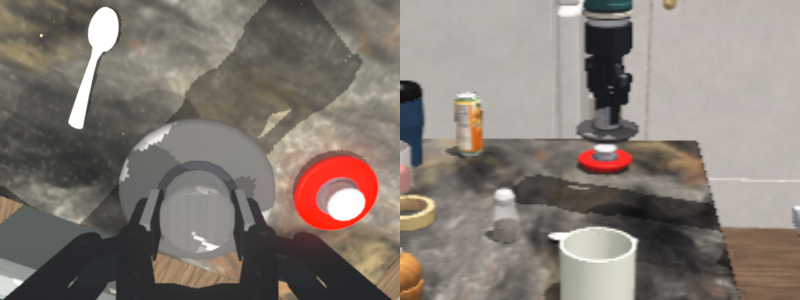

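```bash
python3 - <<'E'
from h import *
s=status.read_state(); p=read_camera('wrist'); W=np.array(p['mount'])  # tool frame
print(s['tool_pos'])
g=cv2.GaussianBlur(cv2.cvtColor(p['color'],cv2.COLOR_RGB2GRAY),(0,0),1).astype(np.float32)
gm=np.hypot(cv2.Sobel(g,5,1,0),cv2.Sobel(g,5,0,1))
t=np.radians(np.arange(-80,81,2))
def sc(x,y,z,r=.052):
    X=np.c_[x+r*np.cos(t),y+r*np.sin(t),np.full(len(t),z)]
    u=proj(p,X,W).astype(np.float32); return cv2.remap(gm,u[:,0].copy(),u[:,1].copy(),1).clip(0,60).mean()
G=np.arange(-.006,.0061,.0005)
for z in (.002,.004,.006,.008): print(z,max((sc(a,b,z),a,b) for a in G for b in G))
for m in masks_of(p,'lid'): print(m['score'],m['bbox'])
for n in ('top','side'):
  p=read_camera(n); W=cam_pose(p)
  for m in masks_of(p,'canister'):
    print(n,m['score'],fit(p,m['mask'],W,CAN,[.478,.172]))
E
```

```text
[ 0.46988915 -0.14532157  0.15815149]
0.002 (np.float32(40.677338), np.float64(-0.0014999999999999961), np.float64(0.002000000000000007))
0.004 (np.float32(42.18727), np.float64(-0.0019999999999999966), np.float64(0.001000000000000006))
0.006 (np.float32(47.207703), np.float64(-0.002499999999999997), np.float64(0.001000000000000006))
0.008 (np.float32(50.79274), np.float64(-0.002499999999999997), np.float64(0.001000000000000006))
0.92 [167.2, 164.6, 386.4, 362.1]
0.82 [418.8, 215.9, 534.2, 319.9]
top 0.7 (array([0.47949318, 0.17386536]), np.float64(0.26367681519876046))
top 0.6 (array([0.44612237, 0.5548452 ]), np.float64(0.39954378032598087))
side 0.88 (array([0.4435618 , 0.55322637]), np.float64(0.5755144978003158))
side 0.66 (array([0.47750824, 0.17142731]), np.float64(0.7436551645718286))
```

Emit:
{"op": "drive_tool", "data": {
  "rows": [
    [0,0,0,0.008,-0.016,0,0.3],
    [0,0,0,0.013,-0.026,0,0.3],
    [0,0,0,0.014,-0.028,0,0.3],
    [0,0,0,0.014,-0.028,0,0.3],
    [0,0,0,0.014,-0.028,0,0.3],
    [0,0,0,0.014,-0.028,0,0.3],
    [0,0,0,0.014,-0.028,0,0.3],
    [0,0,0,0.013,-0.026,0,0.3]
  ]
}}

```text
time: 5.82
tool_pos: [0.4788, 0.0885, 0.1588]
tcp_rot: [-3.07, -0.665, 0.001]
wrist_force: [0.3, 0.2, -2.8]
width: 0.482
grip_force: 41.2
```

Emit:
{"op": "drive_tool", "data": {
  "rows": [
    [0,0,0,0.013,-0.027,0,0.3],
    [0,0,0,0.012,-0.025,0,0.3],
    [0,0,0,0.008,-0.017,0,0.3],
    [0,0,0,0.0042,-0.0098,0,0.3],
    [0,0,0,0,0,0,0.3],
    [0,0,0,0,0,0,0.3],
    [0,0,0,0,0,0,0.3],
    [0,0,0,0,0,0,0.3]
  ]
}}

```text
time: 6.48
tool_pos: [0.4804, 0.1728, 0.1591]
tcp_rot: [3.07, 0.663, -0.001]
wrist_force: [0.2, 0.2, -1.9]
width: 0.489
grip_force: 41.2
```

```bash
python3 - <<'E'
from h import *
s=status.read_state(); print(s['tool_pos'],s['tcp_rot'],s['wrist_force'],s['width'],s['time'])
p=read_camera('wrist');W=cam_pose(p,s); im=p['color'].copy()
M=R.from_rotvec(s['tcp_rot']).as_matrix(); c=s['tool_pos']+M@[-.002,.001,.005]; print('lid',c)
for u in proj(p,solid(c[0],c[1],[(.052,c[2])]),W): cv2.circle(im,tuple(int(round(v)) for v in u),1,(0,255,0),-1)
for u in proj(p,solid(.4783,.1726,[(.050,.095),(.050,0)]),W): cv2.circle(im,tuple(int(round(v)) for v in u),1,(255,0,0),-1)
b=read_camera('side')
cv2.imwrite('pics/w5.png',np.hstack([cv2.resize(im,(400,300)),cv2.resize(b['color'][150:300,200:400],(400,300))])[:,:,::-1])
E
```

```text
[0.48044014 0.17275541 0.15905046] [ 3.07025383e+00  6.63390122e-01 -8.28578861e-04] [ 0.18840239  0.16318482 -1.88756516] 0.4885187892263427 6.4833
lid [0.47902935 0.17101595 0.15405206]
```

View pics/w5.png

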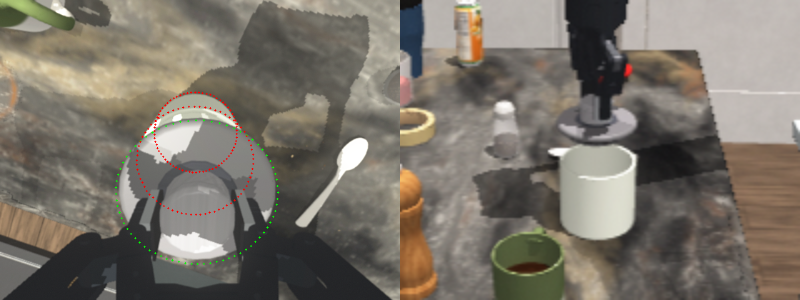

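The overlays match: lid at px (198,190) of the left pane, canister just behind it. I fit the canister's visible arc in this close view to refine its position.

```bash
python3 - <<'E'
from h import *
s=status.read_state(); print(s['tool_pos']); p=read_camera('wrist'); W=cam_pose(p,s)
M=R.from_rotvec(s['tcp_rot']).as_matrix(); c=s['tool_pos']+M@[-.002,.001,.005]
g=cv2.GaussianBlur(cv2.cvtColor(p['color'],cv2.COLOR_RGB2GRAY),(0,0),1).astype(np.float32)
gm=np.hypot(cv2.Sobel(g,5,1,0),cv2.Sobel(g,5,0,1))
lh=cv2.convexHull(proj(p,solid(c[0],c[1],[(.053,c[2]),(.053,c[2]-.008)]),W).astype(np.float32))
def sc(x,y,rings):
    u=proj(p,solid(x,y,rings,180),W).astype(np.float32)
    k=[cv2.pointPolygonTest(lh,(float(a),float(b)),True)<-6 for a,b in u]; u=u[k]
    return cv2.remap(gm,u[:,0].copy(),u[:,1].copy(),1).clip(0,60).mean()
G=np.arange(-.005,.0051,.0005)
for name,r in (('rim out',[(.05,.095)]),('base',[(.05,0)]),('in',[(.0445,.095)]),('out+in',[(.05,.095),(.0455,.095)])):
    print(name,max((sc(.4783+a,.1726+b,r),.4783+a,.1726+b) for a in G for b in G))
for m in masks_of(p,'canister'): 
    cs,_=cv2.findContours(m['mask'].astype(np.uint8),0,1); q=max(cs,key=cv2.contourArea)[:,0].astype(float)
    q=np.array([u for u in q if cv2.pointPolygonTest(lh,(u[0],u[1]),True)<-6])
    f=lambda v:[cv2.pointPolygonTest(cv2.convexHull(proj(p,solid(v[0],v[1],CAN),W).astype(np.float32)),(a,b),True)-.5 for a,b in q]
    r=least_squares(f,[.4783,.1726],loss='soft_l1',diff_step=1e-3); print('mask',m['score'],m['bbox'],r.x,np.abs(r.fun).mean(),len(q))
t=np.radians(np.arange(-80,81,2)); Wt=np.array(p['mount'])
def sl(x,y,z):
    u=proj(p,np.c_[x+.052*np.cos(t),y+.052*np.sin(t),np.full(len(t),z)],Wt).astype(np.float32); return cv2.remap(gm,u[:,0].copy(),u[:,1].copy(),1).clip(0,60).mean()
for z in (.003,.005,.007,.009): print('lid in tool',z,max((sl(a,b,z),a,b) for a in G for b in G))
print(c)
E
```

```text
[0.48057812 0.17285179 0.15925123]Traceback (most recent call last):
  File "<stdin>", line 13, in <module>
  File "<stdin>", line 13, in <genexpr>
  File "<stdin>", line 10, in sc
cv2.error: OpenCV(4.12.0) /io/opencv/modules/imgproc/src/imgwarp.cpp:1703: error: (-215:Assertion failed) !_map1.empty() in function 'remap'
```

```bash
python3 - <<'E'
from h import *
s=status.read_state(); print(s['tool_pos']); p=read_camera('wrist'); W=cam_pose(p,s)
M=R.from_rotvec(s['tcp_rot']).as_matrix(); c=s['tool_pos']+M@[-.002,.001,.005]
g=cv2.GaussianBlur(cv2.cvtColor(p['color'],cv2.COLOR_RGB2GRAY),(0,0),1).astype(np.float32)
gm=np.hypot(cv2.Sobel(g,5,1,0),cv2.Sobel(g,5,0,1))
lh=cv2.convexHull(proj(p,solid(c[0],c[1],[(.053,c[2]),(.053,c[2]-.008)]),W).astype(np.float32))
def sc(x,y,rings):
    u=proj(p,solid(x,y,rings,180),W).astype(np.float32)
    k=[cv2.pointPolygonTest(lh,(float(a),float(b)),True)<-4 for a,b in u]; u=u[k]
    return cv2.remap(gm,u[:,0].copy(),u[:,1].copy(),1).clip(0,60).mean() if len(u)>8 else 0
G=np.arange(-.005,.0051,.0005)
for name,r in (('rim out',[(.05,.095)]),('base',[(.05,0)])):
    print(name,max((sc(.4783+a,.1726+b,r),.4783+a,.1726+b) for a in G for b in G))
for m in masks_of(p,'canister'): 
    cs,_=cv2.findContours(m['mask'].astype(np.uint8),0,1); q=max(cs,key=cv2.contourArea)[:,0].astype(float)
    q=np.array([u for u in q if cv2.pointPolygonTest(lh,(u[0],u[1]),True)<-6])
    if len(q)<10: continue
    f=lambda v:[cv2.pointPolygonTest(cv2.convexHull(proj(p,solid(v[0],v[1],CAN),W).astype(np.float32)),(a,b),True)-.5 for a,b in q]
    r=least_squares(f,[.4783,.1726],loss='soft_l1',diff_step=1e-3); print('mask',m['score'],m['bbox'],r.x,np.abs(r.fun).mean(),len(q))
t=np.radians(np.arange(-80,81,2)); Wt=np.array(p['mount'])
def sl(x,y,z):
    u=proj(p,np.c_[x+.052*np.cos(t),y+.052*np.sin(t),np.full(len(t),z)],Wt).astype(np.float32); return cv2.remap(gm,u[:,0].copy(),u[:,1].copy(),1).clip(0,60).mean()
for z in (.003,.005,.007,.009): print('lid in tool',z,max((sl(a,b,z),a,b) for a in G for b in G))
print(c)
E
```

```text
[0.48061234 0.17299414 0.15931674]
rim out (np.float32(60.0), np.float64(0.4773), np.float64(0.1721))
base (np.float32(59.90177), np.float64(0.4758), np.float64(0.1726))
mask 0.9 [203.7, 126.0, 333.6, 185.9] [0.47663529 0.17277273] 0.32177960154838237 126
lid in tool 0.003 (np.float32(46.704693), np.float64(-0.0005000000000000039), np.float64(-0.0010000000000000035))
lid in tool 0.005 (np.float32(47.366505), np.float64(-0.0010000000000000035), np.float64(-4.336808689942018e-18))
lid in tool 0.007 (np.float32(49.980705), np.float64(-0.001500000000000003), np.float64(0.0009999999999999948))
lid in tool 0.009 (np.float32(57.531918), np.float64(-0.0020000000000000026), np.float64(0.0009999999999999948))
[0.47920359 0.17125722 0.15431689]
```

Emit:
{"op": "drive_tool", "data": {
  "rows": [
    [0,0,0,-0.0014,-0.0016,0.01,0.3],
    [0,0,0,0,0,0.012,0.3],
    [0,0,0,0,0,0.008,0.3],
    [0,0,0,0,0,0.004,0.3],
    [0,0,0,0,0,0,0.3],
    [0,0,0,0,0,0,0.3],
    [0,0,0,0,0,0,0.3]
  ]
}}

```text
time: 7.32
tool_pos: [0.4788, 0.1749, 0.1254]
tcp_rot: [-3.07, -0.665, -0.0]
wrist_force: [0.2, 1.2, -2.2]
width: 0.487
grip_force: 41.2
```

Emit:
{"op": "drive_tool", "data": {
  "rows": [
    [0,0,0,0,0,0.001,0.3],
    [0,0,0,0,0,0.001,0.3],
    [0,0,0,0,0,0.001,0.3],
    [0,0,0,0,0,0.001,0.3],
    [0,0,0,0,0,0.001,0.3],
    [0,0,0,0,0,0.001,0.3],
    [0,0,0,0,0,0,0.3]
  ]
}}

```text
time: 7.9
tool_pos: [0.4784, 0.1747, 0.119]
tcp_rot: [3.07, 0.665, -0.001]
wrist_force: [0.0, 2.1, -3.0]
width: 0.49
grip_force: 41.2
```

Emit:
{"op": "drive_tool", "data": {
  "rows": [
    [0,0,0,0,0,0.001,0.3],
    [0,0,0,0,0,0.001,0.3],
    [0,0,0,0,0,0.001,0.3],
    [0,0,0,0,0,0.001,0.3],
    [0,0,0,0,0,0,0.3]
  ]
}}

```text
time: 8.32
tool_pos: [0.4784, 0.1747, 0.115]
tcp_rot: [3.07, 0.665, -0.001]
wrist_force: [0.7, -0.0, -2.1]
width: 0.487
grip_force: 41.2
```

Emit:
{"op": "drive_tool", "data": {
  "rows": [
    [0,0,0,0,0,0.001,0.3],
    [0,0,0,0,0,0.001,0.3],
    [0,0,0,0,0,0.001,0.3],
    [0,0,0,0,0,0,0.3],
    [0,0,0,0,0,0,0.3]
  ]
}}

```text
time: 8.73
tool_pos: [0.4785, 0.1748, 0.1122]
tcp_rot: [3.07, 0.665, -0.0]
wrist_force: [0.4, -0.3, -1.9]
width: 0.488
grip_force: 41.2
```

Emit:
{"op": "drive_tool", "data": {
  "rows": [
    [0,0,0,0,0,0.001,0.3],
    [0,0,0,0,0,0.001,0.3],
    [0,0,0,0,0,0.0005,0.3],
    [0,0,0,0,0,0,0.3]
  ]
}}

```text
time: 9.07
tool_pos: [0.4784, 0.1747, 0.1096]
tcp_rot: [3.07, 0.665, -0.001]
wrist_force: [-0.5, 0.7, -1.9]
width: 0.485
grip_force: 41.2
```

Emit:
{"op": "drive_tool", "data": {
  "rows": [
    [0,0,0,0,0,0.0005,0.3],
    [0,0,0,0,0,0.0005,0.3],
    [0,0,0,0,0,0,0.3],
    [0,0,0,0,0,0,0.3]
  ]
}}

```text
time: 9.4
tool_pos: [0.4786, 0.1748, 0.1088]
tcp_rot: [-3.07, -0.665, 0.0]
wrist_force: [-0.5, 0.1, -1.9]
width: 0.48
grip_force: 41.2
```

Emit:
{"op": "drive_tool", "data": {
  "rows": [
    [0,0,0,0,0,0.0005,0.3],
    [0,0,0,0,0,0.0005,0.3],
    [0,0,0,0,0,0,0.3],
    [0,0,0,0,0,0,0.3]
  ]
}}

```text
time: 9.73
tool_pos: [0.4787, 0.1748, 0.1082]
tcp_rot: [-3.07, -0.665, -0.0]
wrist_force: [-1.6, 0.5, 1.8]
width: 0.483
grip_force: 41.5
```

Emit:
{"op": "drive_tool", "data": {
  "rows": [
    [0,0,0,0,0,0.0005,0.3],
    [0,0,0,0,0,0,0.3],
    [0,0,0,0,0,0,0.3]
  ]
}}

```text
time: 9.98
tool_pos: [0.4788, 0.1749, 0.1077]
tcp_rot: [-3.07, -0.665, -0.001]
wrist_force: [-1.9, -0.4, 3.8]
width: 0.484
grip_force: 41.7
```

It touched at 0.1082, which is where it should seat. I back off slightly and release.

Emit:
{"op": "drive_tool", "data": {
  "rows": [
    [0,0,0,0,0,-0.0005,0.3],
    [0,0,0,0,0,0,0.55],
    [0,0,0,0,0,0,0.7],
    [0,0,0,0,0,0,0.85],
    [0,0,0,0,0,0,0.85],
    [0,0,0,0,0,-0.01,0.85],
    [0,0,0,0,0,-0.02,0.85],
    [0,0,0,0,0,-0.03,0.85]
  ]
}}

```text
time: 10.65
tool_pos: [0.4762, 0.174, 0.166]
tcp_rot: [3.07, 0.665, -0.01]
wrist_force: [0.2, 0.1, 0.3]
width: 0.85
grip_force: 0.0
```

Emit:
{"op": "drive_tool", "data": {
  "rows": [
    [0,0,0,0,0,-0.03,0.85],
    [0,0,0,0,0,-0.015,0.85],
    [0,0,0,0,0,0,0.85],
    [0,0,0,0,0,0,0.85],
    [0,0,0,0,0,0,0.85],
    [0,0,0,0,0,0,0.85]
  ]
}}

```text
time: 11.15
tool_pos: [0.4774, 0.1744, 0.2111]
tcp_rot: [3.07, 0.665, -0.005]
wrist_force: [-0.5, 0.6, 0.1]
width: 0.851
grip_force: 0.0
```

```bash
python3 - <<'E'
from h import *
s=status.read_state(); print(s['tool_pos'],s['wrist_force'],s['width']); p=read_camera('wrist'); W=cam_pose(p,s)
g=cv2.GaussianBlur(cv2.cvtColor(p['color'],cv2.COLOR_RGB2GRAY),(0,0),1).astype(np.float32)
gm=np.hypot(cv2.Sobel(g,5,1,0),cv2.Sobel(g,5,0,1))
def sc(x,y,r,z):
    u=proj(p,solid(x,y,[(r,z)],180),W).astype(np.float32); return cv2.remap(gm,u[:,0].copy(),u[:,1].copy(),1).clip(0,60).mean()
G=np.arange(-.005,.0051,.0005)
f=max((sc(.4778+a,.1728+b,.052,.103),.4778+a,.1728+b) for a in G for b in G); print('flange',f)
for z in np.arange(.117,.136,.002): print(round(z,3),max((sc(.4778+a,.1728+b,.022,z),.4778+a,.1728+b) for a in G for b in G), sc(f[1],f[2],.022,z))
b=read_camera('side'); Wb=cam_pose(b)
for m in masks_of(b,'canister'): print('side can',m['score'],m['bbox'])
cv2.imwrite('pics/w6.png',np.hstack([cv2.resize(p['color'],(400,300)),cv2.resize(b['color'][180:300,230:390],(400,300),interpolation=cv2.INTER_CUBIC)])[:,:,::-1])
E
```

```text
[0.47739198 0.1744404  0.21107956] [-0.46311588  0.55565367  0.10402819] 0.8506109364565692
flange (np.float32(55.31442), np.float64(0.4783), np.float64(0.1738))
0.117 (np.float32(48.875347), np.float64(0.4743), np.float64(0.1708)) 36.802326
0.119 (np.float32(48.997047), np.float64(0.4748), np.float64(0.1713)) 35.743202
0.121 (np.float32(48.832664), np.float64(0.4758), np.float64(0.1713)) 34.287357
0.123 (np.float32(48.392826), np.float64(0.4768), np.float64(0.1718)) 33.61292
0.125 (np.float32(47.637924), np.float64(0.4773), np.float64(0.1723)) 35.790016
0.127 (np.float32(45.641167), np.float64(0.4778), np.float64(0.1728)) 40.1993
0.129 (np.float32(42.72624), np.float64(0.4783), np.float64(0.1733)) 42.135704
0.131 (np.float32(40.867596), np.float64(0.4783), np.float64(0.1753)) 37.607716
0.133 (np.float32(40.01353), np.float64(0.4818), np.float64(0.1768)) 32.090034
0.135 (np.float32(41.196877), np.float64(0.4823), np.float64(0.1768)) 29.29222
side can 0.59 [279.7, 238.7, 317.1, 271.0]
```

View pics/w6.png

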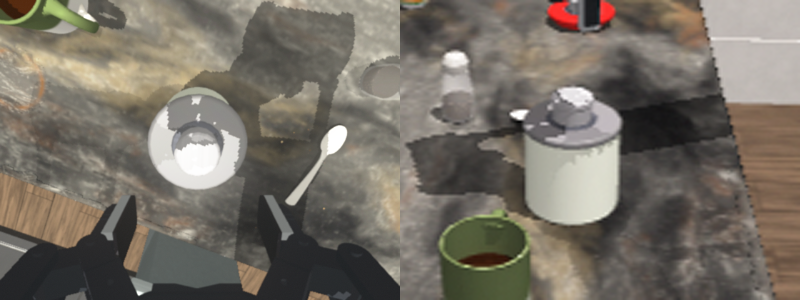

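The picture shows the lid flush and level on the canister, with its button up (top at about z 0.128) and the bystanders unmoved. Now I shut the fingers and press.

Emit:
{"op": "drive_tool", "data": {
  "rows": [
    [0,0,0,0,0.001,0,0],
    [0,0,0,0,0,0,0],
    [0,0,0,0,0,0.01,0],
    [0,0,0,0,0,0.02,0],
    [0,0,0,0,0,0.02,0],
    [0,0,0,0,0,0.015,0],
    [0,0,0,0,0,0.006,0],
    [0,0,0,0,0,0,0]
  ],
  "force": 30
}}

```text
time: 11.97
tool_pos: [0.4772, 0.1733, 0.1392]
tcp_rot: [3.07, 0.665, -0.007]
wrist_force: [-0.9, -0.6, -0.3]
width: -0.0
grip_force: 0.0
```

Emit:
{"op": "drive_tool", "data": {
  "rows": [
    [0,0,0,0,0,0.001,0],
    [0,0,0,0,0,0.001,0],
    [0,0,0,0,0,0.001,0],
    [0,0,0,0,0,0.001,0],
    [0,0,0,0,0,0,0],
    [0,0,0,0,0,0,0]
  ]
}}

```text
time: 12.47
tool_pos: [0.4792, 0.174, 0.1382]
tcp_rot: [-3.07, -0.665, -0.001]
wrist_force: [-0.1, -0.9, 0.2]
width: 0.0
grip_force: 0.0
```

Emit:
{"op": "drive_tool", "data": {
  "rows": [
    [0,0,0,0,0,0.0015,0],
    [0,0,0,0,0,0.0015,0],
    [0,0,0,0,0,0.0015,0],
    [0,0,0,0,0,0.0015,0],
    [0,0,0,0,0,0,0]
  ]
}}

```text
time: 12.88
tool_pos: [0.4787, 0.1738, 0.1313]
tcp_rot: [3.07, 0.665, -0.001]
wrist_force: [0.1, -0.3, -0.7]
width: -0.001
grip_force: 0.0
```

Emit:
{"op": "drive_tool", "data": {
  "rows": [
    [0,0,0,0,0,0.001,0],
    [0,0,0,0,0,0.001,0],
    [0,0,0,0,0,0,0],
    [0,0,0,0,0,0,0]
  ]
}}

```text
time: 13.22
tool_pos: [0.479, 0.1739, 0.1301]
tcp_rot: [-3.07, -0.665, -0.0]
wrist_force: [-2.7, 0.9, 2.7]
width: -0.002
grip_force: 1.3
```

Emit:
{"op": "drive_tool", "data": {
  "rows": [
    [0,0,0,0,0,0.001,0],
    [0,0,0,0,0,0.0005,0],
    [0,0,0,0,0,0,0],
    [0,0,0,0,0,0,0]
  ]
}}

```text
time: 13.55
tool_pos: [0.4791, 0.174, 0.129]
tcp_rot: [-3.07, -0.665, -0.0]
wrist_force: [-2.3, -0.3, 6.4]
width: -0.001
grip_force: 3.3
```

Emit:
{"op": "drive_tool", "data": {
  "rows": [
    [0,0,0,0,0,0.001,0],
    [0,0,0,0,0,0.0005,0],
    [0,0,0,0,0,0,0],
    [0,0,0,0,0,0,0]
  ]
}}

```text
time: 13.88
tool_pos: [0.4792, 0.174, 0.128]
tcp_rot: [-3.07, -0.665, -0.001]
wrist_force: [-4.0, -1.4, 8.7]
width: 0.001
grip_force: 4.4
```

Emit:
{"op": "drive_tool", "data": {
  "rows": [
    [0,0,0,0,0,0.001,0],
    [0,0,0,0,0,0.0005,0],
    [0,0,0,0,0,0,0],
    [0,0,0,0,0,0,0]
  ]
}}

```text
time: 14.22
tool_pos: [0.4791, 0.1741, 0.1266]
tcp_rot: [-3.07, -0.665, -0.001]
wrist_force: [-3.6, -1.3, 10.4]
width: -0.001
grip_force: 4.7
```

Emit:
{"op": "drive_tool", "data": {
  "rows": [
    [0,0,0,0,0,0.001,0],
    [0,0,0,0,0,0.0005,0],
    [0,0,0,0,0,0,0],
    [0,0,0,0,0,0,0]
  ]
}}

```text
time: 14.55
tool_pos: [0.4791, 0.174, 0.1248]
tcp_rot: [-3.07, -0.665, -0.001]
wrist_force: [-3.2, -0.1, 7.5]
width: -0.003
grip_force: 4.1
```

Emit:
{"op": "drive_tool", "data": {
  "rows": [
    [0,0,0,0,0,0.001,0],
    [0,0,0,0,0,0.0005,0],
    [0,0,0,0,0,0,0],
    [0,0,0,0,0,0,0]
  ]
}}

```text
time: 14.88
tool_pos: [0.479, 0.1741, 0.1228]
tcp_rot: [-3.07, -0.665, -0.0]
wrist_force: [-1.8, 0.3, 4.5]
width: -0.001
grip_force: 2.4
```

Emit:
{"op": "drive_tool", "data": {
  "rows": [
    [0,0,0,0,0,0.001,0],
    [0,0,0,0,0,0.0005,0],
    [0,0,0,0,0,0,0],
    [0,0,0,0,0,0,0]
  ]
}}

```text
time: 15.22
tool_pos: [0.4789, 0.1737, 0.1202]
tcp_rot: [3.07, 0.665, -0.001]
wrist_force: [0.3, -0.1, -0.0]
width: 0.004
grip_force: 0.0
```

The force has gone to nothing at about 10.5 mm of travel, so it has snapped away from the finger. I confirm with one more small step.

Emit:
{"op": "drive_tool", "data": {
  "rows": [
    [0,0,0,0,0,0.0005,0],
    [0,0,0,0,0,0,0],
    [0,0,0,0,0,0,0],
    [0,0,0,0,0,0,0]
  ]
}}

```text
time: 15.55
tool_pos: [0.479, 0.1738, 0.1201]
tcp_rot: [3.07, 0.665, -0.0]
wrist_force: [0.4, -0.0, -0.6]
width: 0.001
grip_force: 0.0
```

Emit:
{"op": "drive_tool", "data": {
  "rows": [
    [0,0,0,0,0,0.0004,0],
    [0,0,0,0,0,0,0],
    [0,0,0,0,0,0,0]
  ]
}}

```text
time: 15.8
tool_pos: [0.479, 0.1739, 0.1199]
tcp_rot: [3.07, 0.665, 0.0]
wrist_force: [-0.3, 0.3, -0.5]
width: -0.001
grip_force: 0.0
```

No force, so the button is down and clear of the fingers. I withdraw and look.

Emit:
{"op": "drive_tool", "data": {
  "rows": [
    [0,0,0,0,0,-0.01,0],
    [0,0,0,0,0,-0.02,0],
    [0,0,0,0,0,-0.03,0],
    [0,0,0,0,0,-0.03,0],
    [0,0,0,0,0,-0.01,0],
    [0,0,0,0,0,0,0],
    [0,0,0,0,0,0,0],
    [0,0,0,0,0,0,0]
  ]
}}

```text
time: 16.47
tool_pos: [0.4779, 0.1736, 0.2183]
tcp_rot: [3.07, 0.665, -0.004]
wrist_force: [0.2, -0.6, -0.2]
width: 0.004
grip_force: 0.0
```

```bash
python3 - <<'E'
from h import *
s=status.read_state(); print(s['tool_pos'],s['wrist_force']); p=read_camera('wrist'); W=cam_pose(p,s)
b=read_camera('side'); c=p['color'].copy()
for z in (.1285,.1195):
  for u in proj(p,solid(.4783,.1738,[(.022,z)]),W): cv2.circle(c,tuple(int(round(v)) for v in u),0,(255,0,0) if z>.12 else (0,255,0),-1)
cv2.imwrite('pics/w7.png',np.hstack([cv2.resize(c[80:290,160:440],(400,300)),cv2.resize(b['color'][180:300,230:390],(400,300),interpolation=cv2.INTER_CUBIC)])[:,:,::-1])
E
```

```text
[0.47792924 0.1735646  0.21832899] [ 0.2357982  -0.59892514 -0.21000404]
```

View pics/w7.png

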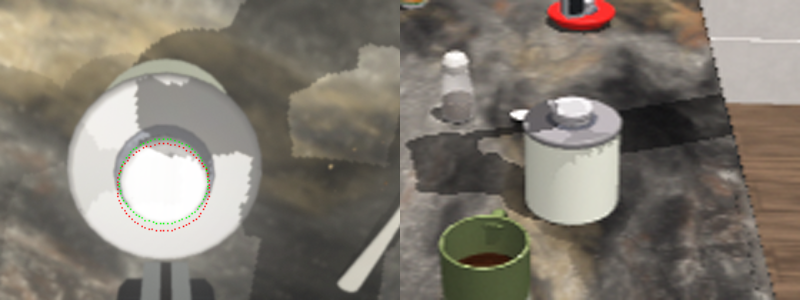

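The button is down: its top matches the green low circle in the wrist view, and it stands visibly shorter in the side view. The lid is flush and the canister has not moved.

```bash
python3 -c "
from workcell import workorder; print(workorder.finish_job())"
```

```text
the job is handed in; nothing more can be done
None
```

The grey lid is seated on the white canister and its button has snapped down and stays down; the gripper is clear and the job was handed in at about 16.5 s. The hand-in returned no verdict.

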